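# Empty off, matching full one on the scale

## Robot

A 6-joint arm with a two-finger parallel gripper is mounted at the origin on the work surface. World frame = base frame: x ahead of the robot, y to its left, z up, the work surface at z = 0. Lengths are in m, angles in degrees, forces in N, time in s.
With the tool pointing down it reaches from about 0.4 to 0.825 m from the base axis. Payload 7 kg.
Tool frame: the origin (TCP) lies midway between the tips of the shut fingers; the grasp point (between the pads) lies 19 mm behind it; z points along the fingers, y is the line along which they close (so a half turn about z gives the same grasp; the last joint's range is limited). The gripper opens to 88 mm and grips with 3 to 60 N. Pads are 19 mm wide; open, the fingers measure 130 mm over their backs; the gripper's body (78 mm by 193 mm) begins 47 mm behind the grasp point.
Start: joints at [86.866, 20.546, 0.682, 0, -70.136, -16.507], TCP at [0.227, 0.636, 0.227] pointing down, gripper open.
Joint ranges: [-176.03, 176.03], [-82.01, 121.73], [-58.28, 71.71], [-173.87, 95.51], [-174.79, -0.11], [-173.66, 173.66]. Speed limits (degrees/s): [136.94, 136.94, 172.46, 180, 180, 180].

## Interface

Orientations are given as [roll, pitch, yaw] about the fixed x, y, z axes, in that order (R = Rz(yaw) Ry(pitch) Rx(roll)).
In Python, from plant import get_state, optics, order gives the robot as it stands. The module is installed in compiled form; this text tells all that it offers.
- The arm moves only by the tool send_rows, never from a script. Its argument "moves" is a list of rows, each an object with "slide": the shift along the tool's x, y, z as a fraction of full scale, a list of three; "turn": the turn about the tool's z as a fraction of full scale; "gripper": the opening, from 0 (shut) to 1 (fully open). A call has exactly 5 rows; each row is the pose to reach, as a shift and turn from the pose commanded when the call began, along the tool's axes at that moment; what a row does not reach only later rows make up. Full scale, the value 1, is 150 mm for a shift and 90 degrees for a turn. A row lasts 1/12 s, in which the tool goes at most 41.7 mm and 7.16 degrees, less where a joint would pass 70% of its speed; a pose out of reach is approached as far as the arm can. A call with a number of a shift or a turn outside -1 to 1 is refused whole. A call with a gripper value outside its range is refused whole. The fingers move at their own pace and stop on an object; "newtons" is the grip in N (left out, the last holds). Time passes only in rows, so rows that repeat a pose let the fingers close, or fill a call up. It gives the time, the measured TCP pose, the force, the opening and the grip force at its end, in the units of the state.
- get_state(): the state, without advancing time (a new reading comes with each control period).
- optics.capture(name): name is "scene" or "top" or "wrist"; returns a dict with "img" (384x512x3 uint8, red, green, blue), "intrinsics" (3x3 intrinsics, pixels), "origin" and "attitude" of the camera in the world. Camera axes: x right, y down, z forward; pixel columns grow to the right and rows downward; lengths in m; the calibration is good to about 2 mm. The wrist camera is an equidistant fisheye: a pixel r from the principal point sees the ray r / f radians off the axis. A picture is of the moment at which its call begins. There is no depth.
- order.close_job(): hands the job in; it is judged then, once.
Trained networks look in the newest picture that a camera, given by its name, has taken for a name from the list of things; names that differ only in an ending like _2 or _b are one class to them, and where a whole thing is asked for, a point or a joint stands for the part that bears it (a point fixed in the world has none). Each returns a list of dicts, best first, with "p" (0 to 1); they miss things now and then, are a little off and sometimes report something else, mostly with a low value. They report only what shows in the picture. A call takes as long as a camera call. They do not tell look-alikes from the thing itself.
- optics.look_for(camera, name): "location" ([x, y, z] in m, in world coordinates, good to about 4 mm: the middle of the surface that is visible of it).
The state is a dict: "time_s": time; "joints": joint angles; "qd": joint speeds; "joint_torque": joint torques, N m; "tcp_pos": TCP position; "eef_rot": TCP orientation; "contact_force": force on the tool from outside, world axes, zero at the start; "moment": the same for the moment, N m; "gripper_width": finger opening in m; "gripper_force": force on a finger pad.
Only numpy, scipy, OpenCV 4.12 (cv2) and the standard library are available. Lean on these libraries where they do the work, as an engineer would, in place of code of your own. Each camera call takes 0.05 s, during which the arm holds its last target. There are 200 camera calls.

## Task

An empty paint container has been left on the small spring scale. First stand it upright on the wooden riser with the other empties; then take the full container of that same shape from the leaning rack and set it gently on the scale pan, upright and centred. Leave all the other containers, the dish and the tub where they are, and do not push the pan down hard.

Things in the scene. Friction and masses are not known exactly. Their poses are not given: they have to be found in the camera images.
- empty_bottle: Empty white plastic round bottle, 160 tall: round body 56 diameter up to height 105, conical shoulder to height 122, then a grey cap 34 diameter from 122 to 160; about 70 g. It stands upright at the start, either on the scale pan or on the riser. Origin: centre of its underside, z up its axis.
- full_bottle: Full white plastic round bottle, 160 tall: round body 56 diameter up to height 105, conical shoulder to height 122, then a grey cap 34 diameter from 122 to 160 (same shape as its empty); about 500 g. It leans in one of the rack's bays at the start. Origin: centre of its underside, z up its axis.
- empty_jar: Empty white plastic squat round jar, 95 tall: body 56 diameter up to 73, then a grey lid 52 diameter from 73 to 95; about 50 g. It stands upright at the start, either on the scale pan or on the riser. Origin: centre of its underside, z up its axis.
- full_jar: Full white plastic squat round jar, 95 tall: body 56 diameter up to 73, then a grey lid 52 diameter from 73 to 95 (same shape as its empty); about 280 g. It leans in one of the rack's bays at the start. Origin: centre of its underside, z up its axis.
- empty_canister: Empty white plastic square canister, 135 tall: body 56 x 56 (faces square to its x and y) up to 110, then a round grey lid 44 diameter from 110 to 135; about 70 g. It stands upright at the start, either on the scale pan or on the riser. Origin: centre of its underside, z up its axis.
- full_canister: Full white plastic square canister, 135 tall: body 56 x 56 (faces square to its x and y) up to 110, then a round grey lid 44 diameter from 110 to 135 (same shape as its empty); about 450 g. It leans in one of the rack's bays at the start. Origin: centre of its underside, z up its axis.
- rack: Plywood rack, 290 wide along y. Three bays (local y = -105, 0, 105) hold the full ones leaning 30 degrees, tops towards its -x (robot side). Bay floors are square to the lean, middles 45 above the table; a sloping board on the robot side backs them up to 70 along their axis; fins 25 high, 5 thick stand 3 clear on both sides. Origin: on the table under the middle bay's floor centre.
- lean_axis (a point): Point at the centre of the middle bay's floor; its z axis points up along the leaning containers, y along the rack.
- pan_top (a point): Centre of the top face of the scale's round flat steel pan, 136 diameter, 6 thick, 75 above the table when unloaded; z up. The scale's grey housing is 150 x 160 and 36 high.
- pan (a joint): How far the sprung pan is pressed down, in m: 0 unloaded, about 0.0022 for each newton on it, lower stop at 0.032.
- riser: Long wooden riser on the table, 330 along its x, 110 along its y, flat top 75 high. Origin: centre of its underside. Empties stand on it at local x = 0 and x = +105, y = 0.
- free_place (a point): Centre of the free place on the riser's top, at its local x = -105 (the end nearer the robot), 75 above the table.
- dish: Shallow aluminium paint dish, 130 diameter, 22 high, on the table in front of the rack; a bystander. Origin: centre of its underside.
- tub: Clear plastic water tub, empty, 70 diameter, 90 high, beyond the rack; a bystander. Origin: centre of its underside.
Not all that is in view belongs to the job. Leave any turquoise or yellow look-alike of the empty_canister alone.

How it is judged:
By the outcome, as a careful person would: the job done as asked, in the order asked, and still so for the second after the job is handed in, with the robot touching nothing.
It also fails if it takes over 64 s, if anything falls off the work surface, if the arm or the gripper's body presses on something with over 40 N, if the wrist force passes 120 N, or if a joint passes its speed limit or range.

## Working session

There is one attempt and no reset: what is moved stays moved. The work goes in short steps, Python scripts to look and compute and a tool call to move; the robot and the scene stay as the last step left them, time stands still between calls to the robot, and variables do not carry over. Pictures are saved under pics/ and viewed, at most 10 in all, crops included, and the job is handed in when it is done.

Besides the shell and the picture viewer there is one more tool, called after "Call:" by a JSON object that holds its "method" and its "body", one argument or row to a line. send_rows: Moves the arm, as the interface text tells. Shift numbers are shares of 150 mm and turn numbers shares of 90 degrees, none past 1 either way. Its arguments: {"type":"object","properties":{"moves":{"type":"array"},"newtons":{"type":"number"}},"required":["moves"]}

```bash
mkdir -p pics; cat > h.py <<'E'
import numpy as np,cv2
from plant import get_state,optics,order
def cap(n):
    return optics.capture(n)
def proj(c,P):
    K=np.array(c['intrinsics']);R=np.array(c['attitude']);o=np.array(c['origin'])
    q=R.T@(np.array(P)-o);return (K@(q/q[2]))[:2]
def ray(c,u,v):
    K=np.array(c['intrinsics']);R=np.array(c['attitude'])
    return R@(np.linalg.inv(K)@[u,v,1.])
def onz(c,u,v,z):
    d=ray(c,u,v);o=np.array(c['origin']);return o+d*(z-o[2])/d[2]
E
python3 - <<'E'
from h import *
np.set_printoptions(precision=3,suppress=True)
s=get_state();print(s)
ims=[]
for n in('scene','top'):
    c=cap(n);ims.append(c['img']);print(n,c['intrinsics'],c['origin'],c['attitude'])
    cv2.imwrite(f'pics/{n}0.png',cv2.resize(c['img'][:,:,::-1],(800,600),interpolation=cv2.INTER_CUBIC))
    for t in['empty_bottle','full_bottle','empty_jar','full_jar','empty_canister','full_canister','rack','pan_top','riser','dish','tub']:
        print(t,[(np.round(d['location'],3),round(d['p'],2)) for d in optics.look_for(n,t)][:4])
E
```

```text
{'time_s': 0.0, 'joints': array([ 86.867,  20.593,   0.634,  -0.019, -70.136, -16.508]), 'qd': array([ 0.067, -0.017, -0.027, -0.01 , -0.072, -0.066]), 'joint_torque': array([  0.003, -58.271,  29.306,   6.997,   0.007,  -0.   ]), 'tcp_pos': array([0.227, 0.635, 0.226]), 'eef_rot': array([179.904,  -0.01 , -19.647]), 'contact_force': array([ 0.373, -1.047, -0.556]), 'moment': array([-0.028,  0.01 ,  0.008]), 'gripper_force': 0.0, 'gripper_width': 0.08785169944555235}
scene [[366.207   0.    252.083]
 [  0.    366.207 193.508]
 [  0.      0.      1.   ]] [1.067 0.328 0.952] [-146.087    0.466  128.149]
empty_bottle [(array([0.608, 0.328, 0.178]), 0.8)]
full_bottle [(array([ 0.595, -0.004,  0.13 ]), 0.94)]
empty_jar [(array([ 0.533, -0.314,  0.14 ]), 0.82)]
full_jar [(array([ 0.624, -0.1  ,  0.11 ]), 0.8)]
empty_canister [(array([ 0.597, -0.471,  0.111]), 0.96), (array([ 0.647, -0.318,  0.17 ]), 0.92), (array([ 0.458, -0.456,  0.092]), 0.81), (array([ 0.772, -0.24 ,  0.102]), 0.63)]
full_canister [(array([0.586, 0.099, 0.123]), 0.77)]
rack [(array([0.639, 0.014, 0.041]), 0.85), (array(
[... 495 characters left out ...]
rray([0.579, 0.315, 0.184]), 0.81), (array([ 0.609, -0.113,  0.12 ]), 0.55), (array([ 0.425, -0.06 ,  0.01 ]), 0.28)]
full_bottle [(array([ 0.581, -0.026,  0.031]), 0.69), (array([ 0.58 , -0.014,  0.146]), 0.62)]
empty_jar [(array([ 0.512, -0.319,  0.171]), 0.59)]
full_jar [(array([ 0.607, -0.11 ,  0.122]), 0.65)]
empty_canister [(array([ 0.748, -0.252,  0.112]), 0.96), (array([ 0.622, -0.331,  0.185]), 0.95), (array([ 0.43 , -0.468,  0.11 ]), 0.94)]
full_canister [(array([0.56 , 0.09 , 0.147]), 0.81)]
rack [(array([ 0.582, -0.02 ,  0.034]), 0.84)]
pan_top [(array([0.569, 0.302, 0.074]), 0.67)]
riser []
dish [(array([ 0.425, -0.06 ,  0.01 ]), 0.85)]
tub [(array([0.803, 0.005, 0.052]), 0.58)]
```

View pics/scene0.png

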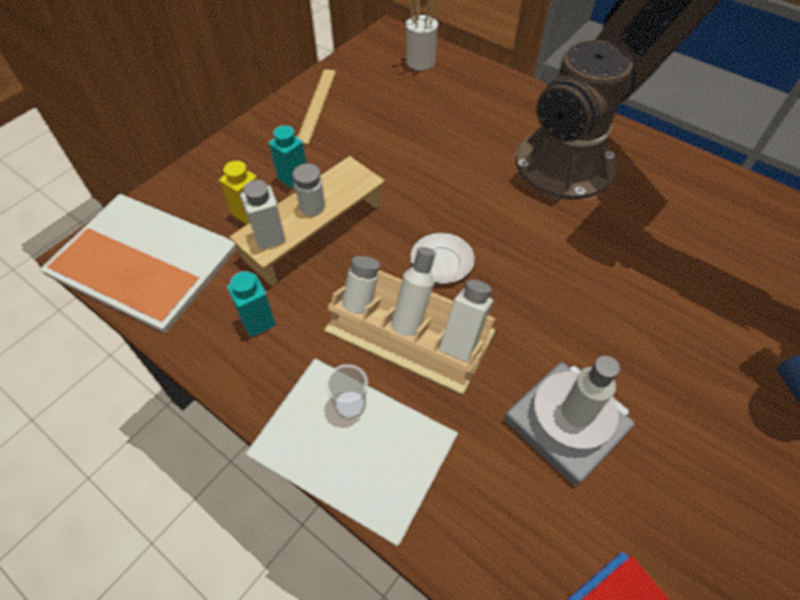

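View pics/top0.png

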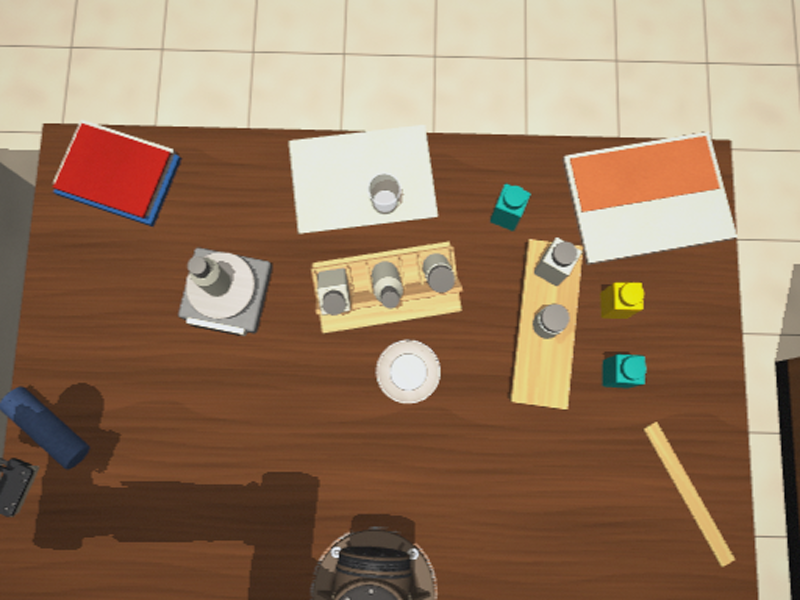

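```bash
cat >> h.py <<'E'
from scipy.spatial.transform import Rotation as Ro
_cap=cap
def cap(n):
    c=dict(_cap(n));a=np.array(c['attitude'])
    if a.size==3:c['attitude']=Ro.from_euler('xyz',a,degrees=True).as_matrix()
    return c
def tri(c1,p1,c2,p2):
    d=[ray(c1,*p1),ray(c2,*p2)];d=[x/np.linalg.norm(x) for x in d]
    o=[np.array(c1['origin']),np.array(c2['origin'])]
    t=np.linalg.lstsq(np.stack([d[0],-d[1]],1),o[1]-o[0],rcond=None)[0]
    a,b=o[0]+t[0]*d[0],o[1]+t[1]*d[1];return (a+b)/2,np.linalg.norm(a-b)
E
python3 - <<'E'
from h import *
np.set_printoptions(precision=3,suppress=True)
s=cap('scene');t=cap('top')
import pickle;pickle.dump((s,t),open('c0.pkl','wb'))
f=1/1.5625
for n,a,b in[('empty cap',(606,366),(202,263)),('full cap',(427,254),(391,298)),('jar cap',(365,264),(440,278)),('can cap',(477,290),(334,302)),('riser far near',(384,182),(568,409)),('riser nl',(349,159),(512,402)) if 0 else ('riser near R',(349,159),(568,409)),('riser nearL',(384,182),(512,402)),('riserjar top',(307,172),(551,320)),('risercan top',(257,187),(564,251))]:
    p,e=tri(s,np.array(a)*f,t,np.array(b)*f);print(n,p,e)
T=[(s,324,224),(s,215,158),(t,100,150),(t,198,150)]
ti=[cv2.resize(c['img'][y:y+75,x:x+100,::-1],(400,300),interpolation=cv2.INTER_CUBIC) for c,x,y in T]
cv2.imwrite('pics/crops.png',np.vstack([np.hstack(ti[:2]),np.hstack(ti[2:])]))
E
```

```text
empty cap [0.592 0.323 0.23 ] 0.009106225705075513
full cap [ 0.547 -0.019  0.175] 0.0055894533128333455
jar cap [ 0.599 -0.114  0.124] 0.0007214552574697527
can cap [0.542 0.087 0.152] 0.001726775206344665
riser far near [ 0.338 -0.34   0.01 ] 0.0919912045361715
riser near R [ 0.357 -0.37   0.061] 0.002575607633251787
riser nearL [ 0.367 -0.26   0.064] 0.002904969889387852
riserjar top [ 0.518 -0.322  0.167] 0.007891622962691278
risercan top [ 0.635 -0.335  0.213] 0.002476703719639443
```

View pics/crops.png

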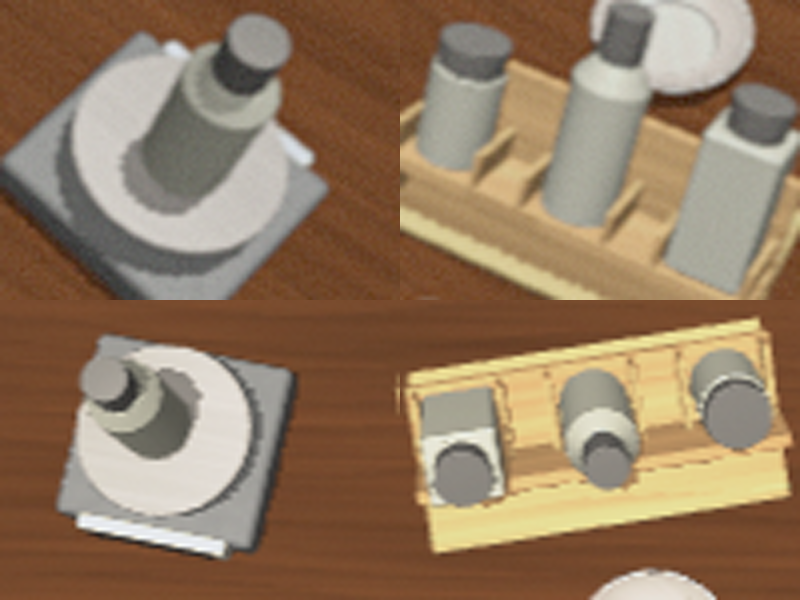

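```bash
cat > m.py <<'E'
from h import *
import pickle
np.set_printoptions(precision=4,suppress=True)
s,t=pickle.load(open('c0.pkl','rb'))
pr=lambda n,a,b:print(n,*tri(s,a,t,b))
pr('empty cap',(389.2,234.5),(126.75,170.5))
pr('pan',(369.25,262),(141,182.75))
print('pan top z.075',onz(t,141,182.75,.074),'scene',onz(s,369.25,262,.074))
pr('full cap',(273,160.5),(250,191.25))
a,b=onz(t,206,213,.01),onz(t,295.5,198.75,.01);print('rack edge',a,b,np.degrees(np.arctan2(*(a-b)[[1,0]])),np.linalg.norm(a-b))
f=1/1.5625
C=[onz(t,u*f,v*f,.075) for u,v in[(529,239),(582,245),(512,402),(568,409)]]
print(C);c=np.mean(C,0);ax=(C[0]+C[1]-C[2]-C[3])/2;L=np.linalg.norm(ax);ax/=L
print('riser c',c,L,ax,'free',c-.105*ax,np.degrees(np.arctan2(ax[1],ax[0])))
for z,u,v in[(.17,551,320),(.21,564,251)]:print(onz(t,u*f,v*f,z))
print('scene jar',onz(s,307*f,172*f,.17),onz(s,257*f,187*f,.21))
E
python3 m.py
```

```text
empty cap [0.5874 0.3277 0.2256] 0.003890502033322868
pan [0.5851 0.3239 0.0645] 0.003060085501904941
pan top z.075 [0.5836 0.3201 0.074 ] scene [0.5896 0.3254 0.074 ]
full cap [ 0.5447 -0.0198  0.1806] 0.0025379314538006223
rack edge [0.5025 0.121  0.01  ] [ 0.5558 -0.1655  0.01  ] 100.52838988130026 0.2913274945517819
[array([ 0.6942, -0.2948,  0.075 ]), array([ 0.6844, -0.4016,  0.075 ]), array([ 0.3675, -0.2594,  0.075 ]), array([ 0.3567, -0.3676,  0.075 ])]
riser c [ 0.5257 -0.3308  0.075 ] 0.32903163921795336 [ 0.9944 -0.1054  0.    ] free [ 0.4213 -0.3198  0.075 ] -6.052105673028727
[ 0.5147 -0.3185  0.17  ]
[ 0.6366 -0.3362  0.21  ]
scene jar [ 0.5209 -0.324   0.17  ] [ 0.6327 -0.336   0.21  ]
```

Call:
{"method": "send_rows", "body": {
  "moves": [
    {"slide": [1, 0.4, -0.5], "turn": 0, "gripper": 1},
    {"slide": [1, 0.4, -0.5], "turn": 0, "gripper": 1},
    {"slide": [1, 0.4, -0.5], "turn": 0, "gripper": 1},
    {"slide": [1, 0.4, -0.5], "turn": 0, "gripper": 1},
    {"slide": [1, 0.4, -0.5], "turn": 0, "gripper": 1}
  ]
}}

```text
time_s: 1.72
tcp_pos: [0.3515, 0.5265, 0.3055]
eef_rot: [-179.8, -0.1, -19.8]
contact_force: [-0.3, 0.2, 1.6]
gripper_width: 0.0876
gripper_force: 0.0
```

Call:
{"method": "send_rows", "body": {
  "moves": [
    {"slide": [1, 0.4, 0], "turn": 0, "gripper": 1},
    {"slide": [1, 0.4, 0], "turn": 0, "gripper": 1},
    {"slide": [1, 0.4, 0], "turn": 0, "gripper": 1},
    {"slide": [1, 0.4, 0], "turn": 0, "gripper": 1},
    {"slide": [1, 0.4, 0], "turn": 0, "gripper": 1}
  ]
}}

```text
time_s: 2.13
tcp_pos: [0.4727, 0.4178, 0.3016]
eef_rot: [180.0, -0.0, -19.9]
contact_force: [-1.2, 0.5, -0.1]
gripper_width: 0.0877
gripper_force: 0.0
```

Call:
{"method": "send_rows", "body": {
  "moves": [
    {"slide": [0.4, 0.34, 0], "turn": -0.15, "gripper": 1},
    {"slide": [0.4, 0.34, 0], "turn": -0.15, "gripper": 1},
    {"slide": [0.4, 0.34, 0], "turn": -0.15, "gripper": 1},
    {"slide": [0.4, 0.34, 0], "turn": -0.15, "gripper": 1},
    {"slide": [0.4, 0.34, 0], "turn": -0.15, "gripper": 1}
  ]
}}

```text
time_s: 2.55
tcp_pos: [0.5085, 0.3536, 0.3016]
eef_rot: [-180.0, 0.0, -6.3]
contact_force: [-0.3, -0.2, 0.0]
gripper_width: 0.0879
gripper_force: 0.0
```

```bash
cat >> h.py <<'E'
def wray(c,u,v):
    K=c['intrinsics'];x=(u-K[0][2])/K[0][0];y=(v-K[1][2])/K[1][1];r=np.hypot(x,y)+1e-12
    return c['attitude']@np.array([np.sin(r)*x/r,np.sin(r)*y/r,np.cos(r)])
def wonz(c,u,v,z):
    d=wray(c,u,v);o=np.array(c['origin']);return o+d*(z-o[2])/d[2]
def wtri(c1,p1,c2,p2):
    global ray
    r=ray;ray=wray
    try:return tri(c1,p1,c2,p2)
    finally:ray=r
def wproj(c,P):
    q=np.array(c['attitude']).T@(np.array(P)-c['origin']);th=np.arctan2(np.hypot(q[0],q[1]),q[2]);ph=np.arctan2(q[1],q[0])
    K=c['intrinsics'];return K[0][2]+K[0][0]*th*np.cos(ph),K[1][2]+K[1][1]*th*np.sin(ph)
E
python3 - <<'E'
from h import *
import pickle
c=cap('wrist');pickle.dump(c,open('w1.pkl','wb'));print(c['intrinsics'],c['origin'],c['attitude'])
for n in('empty_bottle','pan_top'):print([(d['location'],d['p']) for d in optics.look_for('wrist',n)][:2])
print(wproj(c,[.587,.325,.234]),wproj(c,[.585,.322,.074]),get_state()['tcp_pos'])
cv2.imwrite('pics/w1.png',cv2.resize(c['img'][:,:,::-1],(800,600),interpolation=cv2.INTER_CUBIC))
E
```

```text
[[297.31863964   0.         255.99253171]
 [  0.         297.31863964 193.8076052 ]
 [  0.           0.           1.        ]] [0.58768413 0.34518814 0.45969617] [[-1.09240792e-01 -9.49418524e-01 -2.94399246e-01]
 [-9.94015210e-01  1.04202683e-01  3.27957745e-02]
 [-4.59724438e-04  2.96219965e-01 -9.55119637e-01]]
[([0.587, 0.3307, 0.233], 0.64)]
[]
(np.float64(283.015359304354), np.float64(102.63193012224328)) (np.float64(274.3761489904875), np.float64(104.61005802983283)) [0.50796274 0.35457676 0.30146019]
```

View pics/w1.png

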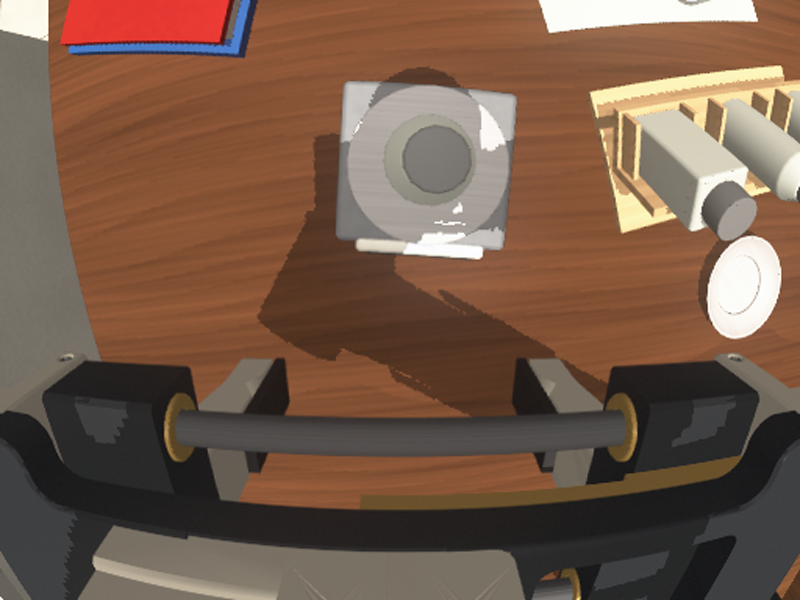

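```bash
python3 - <<'E'
from h import *
import pickle
c=pickle.load(open('w1.pkl','rb'))
for z in(.228,.234):print(wonz(c,279.7,101.8,z))
print('pan',wonz(c,274.1,105.8,.074))
s,t=pickle.load(open('c0.pkl','rb'))
o=np.array(c['origin'])
for cc,p in((s,(389.2,234.5)),(t,(126.75,170.5))):  # two-view with wrist
    d=[wray(c,279.7,101.8),ray(cc,*p)];d=[x/np.linalg.norm(x) for x in d];q=np.array(cc['origin'])
    k=np.linalg.lstsq(np.stack([d[0],-d[1]],1),q-o,rcond=None)[0];print('tri',o+k[0]*d[0],q+k[1]*d[1])
E
```

```text
[0.58786365 0.32694763 0.228     ]
[0.587859   0.32741999 0.234     ]
pan [0.58349716 0.32251185 0.074     ]
tri [0.58786348 0.32696438 0.22821274] [0.58817479 0.32953043 0.22801097]
tri [0.58786704 0.32660279 0.22361969] [0.58831463 0.32632187 0.22364215]
```

Call:
{"method": "send_rows", "body": {
  "moves": [
    {"slide": [0.55, 0.12, 0], "turn": 0, "gripper": 1},
    {"slide": [0.55, 0.12, 0], "turn": 0, "gripper": 1},
    {"slide": [0.55, 0.12, 0], "turn": 0, "gripper": 1},
    {"slide": [0.55, 0.12, 0.2], "turn": 0, "gripper": 1},
    {"slide": [0.55, 0.12, 0.2], "turn": 0, "gripper": 1}
  ]
}}

```text
time_s: 3.12
tcp_pos: [0.5868, 0.3266, 0.266]
eef_rot: [179.8, 0.3, -6.2]
contact_force: [-1.6, -0.4, -2.0]
gripper_width: 0.0879
gripper_force: 0.0
```

Call:
{"method": "send_rows", "body": {
  "moves": [
    {"slide": [0, 0, 0.15], "turn": 0, "gripper": 1},
    {"slide": [0, 0, 0.3], "turn": 0, "gripper": 1},
    {"slide": [0, 0, 0.42], "turn": 0, "gripper": 1},
    {"slide": [0, 0, 0.48], "turn": 0, "gripper": 1},
    {"slide": [0, 0, 0.48], "turn": 0, "gripper": 1}
  ]
}}

```text
time_s: 3.53
tcp_pos: [0.5872, 0.3271, 0.1977]
eef_rot: [179.8, 0.2, -6.1]
contact_force: [0.5, 0.4, -1.1]
gripper_width: 0.0875
gripper_force: 0.0
```

Call:
{"method": "send_rows", "body": {
  "moves": [
    {"slide": [0, 0, 0], "turn": 0, "gripper": 0.3},
    {"slide": [0, 0, 0], "turn": 0, "gripper": 0.3},
    {"slide": [0, 0, 0], "turn": 0, "gripper": 0.3},
    {"slide": [0, 0, 0], "turn": 0, "gripper": 0.3},
    {"slide": [0, 0, 0], "turn": 0, "gripper": 0.3}
  ],
  "newtons": 12
}}

```text
time_s: 3.95
tcp_pos: [0.5888, 0.3271, 0.2005]
eef_rot: [-179.9, -0.1, -6.1]
contact_force: [-0.4, -0.4, -0.1]
gripper_width: 0.0599
gripper_force: 0.0
```

Call:
{"method": "send_rows", "body": {
  "moves": [
    {"slide": [0, 0, 0], "turn": 0, "gripper": 0},
    {"slide": [0, 0, 0], "turn": 0, "gripper": 0},
    {"slide": [0, 0, 0], "turn": 0, "gripper": 0},
    {"slide": [0, 0, 0], "turn": 0, "gripper": 0},
    {"slide": [0, 0, 0], "turn": 0, "gripper": 0}
  ]
}}

```text
time_s: 4.37
tcp_pos: [0.5886, 0.3269, 0.1995]
eef_rot: [180.0, 0.0, -6.1]
contact_force: [-0.2, 0.2, -0.6]
gripper_width: 0.034
gripper_force: 12.0
```

Call:
{"method": "send_rows", "body": {
  "moves": [
    {"slide": [0, 0, 0], "turn": 0, "gripper": 0},
    {"slide": [0, 0, 0], "turn": 0, "gripper": 0},
    {"slide": [0, 0, 0], "turn": 0, "gripper": 0},
    {"slide": [0, 0, 0], "turn": 0, "gripper": 0},
    {"slide": [0, 0, 0], "turn": 0, "gripper": 0}
  ]
}}

```text
time_s: 4.78
tcp_pos: [0.5886, 0.3269, 0.1996]
eef_rot: [180.0, -0.0, -6.1]
contact_force: [0.1, 0.4, 0.4]
gripper_width: 0.0334
gripper_force: 12.0
```

Call:
{"method": "send_rows", "body": {
  "moves": [
    {"slide": [0, 0, -0.1], "turn": 0, "gripper": 0},
    {"slide": [0, 0, -0.3], "turn": 0, "gripper": 0},
    {"slide": [0, 0, -0.55], "turn": 0, "gripper": 0},
    {"slide": [0, 0, -0.8], "turn": 0, "gripper": 0},
    {"slide": [0, 0, -1], "turn": 0, "gripper": 0}
  ]
}}

```text
time_s: 5.2
tcp_pos: [0.5888, 0.3268, 0.3527]
eef_rot: [-179.9, -0.1, -6.1]
contact_force: [1.0, 1.1, 0.3]
gripper_width: 0.0337
gripper_force: 12.0
```

Call:
{"method": "send_rows", "body": {
  "moves": [
    {"slide": [-0.03, 0.18, 0], "turn": 0, "gripper": 0},
    {"slide": [-0.05, 0.35, 0], "turn": 0, "gripper": 0},
    {"slide": [-0.08, 0.53, 0], "turn": 0, "gripper": 0},
    {"slide": [-0.1, 0.7, 0], "turn": 0, "gripper": 0},
    {"slide": [-0.13, 0.88, 0], "turn": 0, "gripper": 0}
  ]
}}

```text
time_s: 5.62
tcp_pos: [0.5546, 0.1967, 0.3494]
eef_rot: [180.0, 0.0, -6.1]
contact_force: [-0.1, -0.6, -0.7]
gripper_width: 0.0338
gripper_force: 12.0
```

Call:
{"method": "send_rows", "body": {
  "moves": [
    {"slide": [-0.03, 0.18, 0], "turn": 0, "gripper": 0},
    {"slide": [-0.05, 0.35, 0], "turn": 0, "gripper": 0},
    {"slide": [-0.08, 0.53, 0], "turn": 0, "gripper": 0},
    {"slide": [-0.1, 0.7, 0], "turn": 0, "gripper": 0},
    {"slide": [-0.13, 0.88, 0], "turn": 0, "gripper": 0}
  ]
}}

```text
time_s: 6.03
tcp_pos: [0.521, 0.0675, 0.3496]
eef_rot: [-180.0, -0.0, -6.1]
contact_force: [0.3, 0.5, -1.4]
gripper_width: 0.034
gripper_force: 12.0
```

Call:
{"method": "send_rows", "body": {
  "moves": [
    {"slide": [-0.03, 0.18, 0], "turn": 0, "gripper": 0},
    {"slide": [-0.05, 0.35, 0], "turn": 0, "gripper": 0},
    {"slide": [-0.08, 0.53, 0], "turn": 0, "gripper": 0},
    {"slide": [-0.1, 0.7, 0], "turn": 0, "gripper": 0},
    {"slide": [-0.13, 0.88, 0], "turn": 0, "gripper": 0}
  ]
}}

```text
time_s: 6.45
tcp_pos: [0.4875, -0.0616, 0.3497]
eef_rot: [-180.0, -0.0, -6.1]
contact_force: [1.0, -0.6, -0.6]
gripper_width: 0.0338
gripper_force: 12.0
```

Call:
{"method": "send_rows", "body": {
  "moves": [
    {"slide": [-0.03, 0.18, 0], "turn": 0, "gripper": 0},
    {"slide": [-0.05, 0.35, 0], "turn": 0, "gripper": 0},
    {"slide": [-0.08, 0.53, 0], "turn": 0, "gripper": 0},
    {"slide": [-0.1, 0.7, 0], "turn": 0, "gripper": 0},
    {"slide": [-0.13, 0.88, 0], "turn": 0, "gripper": 0}
  ]
}}

```text
time_s: 6.87
tcp_pos: [0.454, -0.1908, 0.3497]
eef_rot: [-180.0, -0.0, -6.1]
contact_force: [1.3, -0.8, 0.1]
gripper_width: 0.0336
gripper_force: 12.0
```

Call:
{"method": "send_rows", "body": {
  "moves": [
    {"slide": [-0.03, 0.2, 0], "turn": 0, "gripper": 0},
    {"slide": [-0.08, 0.4, 0], "turn": 0, "gripper": 0},
    {"slide": [-0.13, 0.6, 0], "turn": 0, "gripper": 0},
    {"slide": [-0.13, 0.77, 0], "turn": 0, "gripper": 0},
    {"slide": [-0.13, 0.88, 0], "turn": 0, "gripper": 0}
  ]
}}

```text
time_s: 7.28
tcp_pos: [0.4201, -0.3208, 0.3496]
eef_rot: [180.0, -0.0, -6.2]
contact_force: [0.7, 0.3, -0.8]
gripper_width: 0.0337
gripper_force: 12.0
```

Call:
{"method": "send_rows", "body": {
  "moves": [
    {"slide": [0, 0, 0.2], "turn": 0, "gripper": 0},
    {"slide": [0, 0, 0.4], "turn": 0, "gripper": 0},
    {"slide": [0, 0, 0.55], "turn": 0, "gripper": 0},
    {"slide": [0, 0, 0.6], "turn": 0, "gripper": 0},
    {"slide": [0, 0, 0.6], "turn": 0, "gripper": 0}
  ]
}}

```text
time_s: 7.7
tcp_pos: [0.42, -0.3185, 0.2578]
eef_rot: [-179.9, 0.2, -6.2]
contact_force: [-0.1, 0.1, -0.8]
gripper_width: 0.0337
gripper_force: 12.0
```

```bash
python3 - <<'E'
from h import *
import pickle
f=1/1.5625
t=cap('top');s=cap('scene');pickle.dump((s,t),open('c1.pkl','wb'));st=get_state();print(st['tcp_pos'],st['gripper_width'],st['contact_force'])
A=cv2.resize(s['img'][80:230,120:270,::-1],(400,400));B=cv2.resize(t['img'][130:280,290:440,::-1],(400,400),interpolation=cv2.INTER_CUBIC)
cv2.imwrite('pics/riser1.png',np.hstack([A,B]))
E
```

```text
[ 0.42162121 -0.31919822  0.2608454 ] 0.03362792134035314 [0.0354037  0.24318743 0.37025678]
```

View pics/riser1.png

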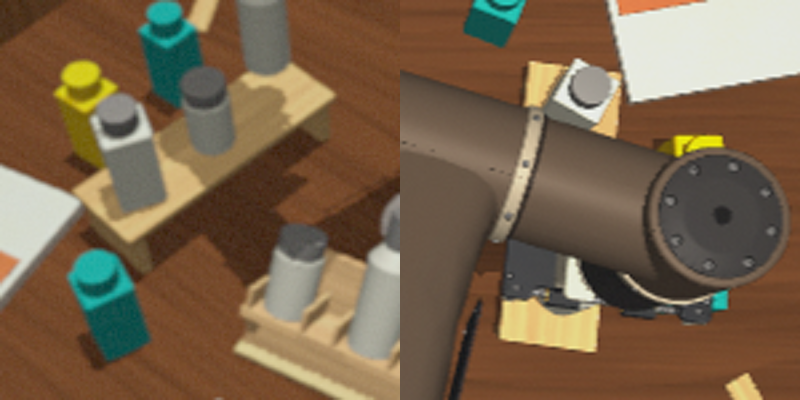

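Call:
{"method": "send_rows", "body": {
  "moves": [
    {"slide": [0, 0, 0.15], "turn": 0, "gripper": 0},
    {"slide": [0, 0, 0.26], "turn": 0, "gripper": 0},
    {"slide": [0, 0, 0.32], "turn": 0, "gripper": 0},
    {"slide": [0, 0, 0.36], "turn": 0, "gripper": 0},
    {"slide": [0, 0, 0.36], "turn": 0, "gripper": 0}
  ]
}}

```text
time_s: 8.22
tcp_pos: [0.4212, -0.3188, 0.2056]
eef_rot: [180.0, 0.0, -6.1]
contact_force: [-0.3, 0.8, 0.4]
gripper_width: 0.0339
gripper_force: 12.0
```

Call:
{"method": "send_rows", "body": {
  "moves": [
    {"slide": [0, 0, 0.01], "turn": 0, "gripper": 0},
    {"slide": [0, 0, 0.015], "turn": 0, "gripper": 0},
    {"slide": [0, 0, 0.02], "turn": 0, "gripper": 0},
    {"slide": [0, 0, 0.02], "turn": 0, "gripper": 0},
    {"slide": [0, 0, 0.02], "turn": 0, "gripper": 0}
  ]
}}

```text
time_s: 8.63
tcp_pos: [0.4212, -0.319, 0.203]
eef_rot: [180.0, -0.0, -6.1]
contact_force: [-0.1, 0.1, -1.0]
gripper_width: 0.0337
gripper_force: 12.0
```

Call:
{"method": "send_rows", "body": {
  "moves": [
    {"slide": [0, 0, 0.005], "turn": 0, "gripper": 0},
    {"slide": [0, 0, 0.01], "turn": 0, "gripper": 0},
    {"slide": [0, 0, 0.01], "turn": 0, "gripper": 0},
    {"slide": [0, 0, 0.01], "turn": 0, "gripper": 0},
    {"slide": [0, 0, 0.01], "turn": 0, "gripper": 0}
  ]
}}

```text
time_s: 9.05
tcp_pos: [0.421, -0.3189, 0.2011]
eef_rot: [180.0, -0.0, -6.1]
contact_force: [-0.4, 0.8, 0.6]
gripper_width: 0.0338
gripper_force: 12.0
```

Call:
{"method": "send_rows", "body": {
  "moves": [
    {"slide": [0, 0, 0.003], "turn": 0, "gripper": 0},
    {"slide": [0, 0, 0.007], "turn": 0, "gripper": 0},
    {"slide": [0, 0, 0.007], "turn": 0, "gripper": 0},
    {"slide": [0, 0, 0.007], "turn": 0, "gripper": 0},
    {"slide": [0, 0, 0.007], "turn": 0, "gripper": 0}
  ]
}}

```text
time_s: 9.47
tcp_pos: [0.4215, -0.3191, 0.2011]
eef_rot: [180.0, -0.1, -6.1]
contact_force: [-1.3, 1.7, 7.2]
gripper_width: 0.0336
gripper_force: 12.0
```

Call:
{"method": "send_rows", "body": {
  "moves": [
    {"slide": [0, 0, -0.003], "turn": 0, "gripper": 0.1},
    {"slide": [0, 0, -0.003], "turn": 0, "gripper": 0.8},
    {"slide": [0, 0, -0.003], "turn": 0, "gripper": 0.8},
    {"slide": [0, 0, -0.003], "turn": 0, "gripper": 0.8},
    {"slide": [0, 0, -0.003], "turn": 0, "gripper": 0.8}
  ]
}}

```text
time_s: 9.88
tcp_pos: [0.4209, -0.3188, 0.2002]
eef_rot: [-180.0, 0.0, -6.1]
contact_force: [-0.3, -0.3, 0.1]
gripper_width: 0.055
gripper_force: 0.0
```

Call:
{"method": "send_rows", "body": {
  "moves": [
    {"slide": [0, 0, 0], "turn": 0, "gripper": 0.8},
    {"slide": [0, 0, -0.1], "turn": 0, "gripper": 0.8},
    {"slide": [0, 0, -0.3], "turn": 0, "gripper": 0.8},
    {"slide": [0, 0, -0.55], "turn": 0, "gripper": 0.8},
    {"slide": [0, 0, -0.7], "turn": 0, "gripper": 0.8}
  ]
}}

```text
time_s: 10.3
tcp_pos: [0.4215, -0.3195, 0.3089]
eef_rot: [179.9, -0.1, -6.1]
contact_force: [1.2, -0.2, 0.8]
gripper_width: 0.0698
gripper_force: 0.0
```

Call:
{"method": "send_rows", "body": {
  "moves": [
    {"slide": [0.1, -1, 0], "turn": 0, "gripper": 1},
    {"slide": [0.1, -1, 0], "turn": 0, "gripper": 1},
    {"slide": [0.1, -1, 0], "turn": 0, "gripper": 1},
    {"slide": [0.1, -1, 0], "turn": 0, "gripper": 1},
    {"slide": [0.1, -1, 0], "turn": 0, "gripper": 1}
  ]
}}

```text
time_s: 10.72
tcp_pos: [0.4527, -0.1679, 0.3057]
eef_rot: [-179.9, -0.1, -6.0]
contact_force: [0.3, 0.1, -1.1]
gripper_width: 0.0873
gripper_force: 0.0
```

Call:
{"method": "send_rows", "body": {
  "moves": [
    {"slide": [0.1, -1, 0], "turn": -0.185, "gripper": 1},
    {"slide": [0.1, -1, 0], "turn": -0.185, "gripper": 1},
    {"slide": [0.1, -1, 0], "turn": -0.185, "gripper": 1},
    {"slide": [0.1, -1, 0], "turn": -0.185, "gripper": 1},
    {"slide": [0.1, -1, 0], "turn": -0.185, "gripper": 1}
  ]
}}

```text
time_s: 11.13
tcp_pos: [0.4838, -0.0204, 0.3052]
eef_rot: [-180.0, -0.0, 10.7]
contact_force: [-0.0, -0.3, -0.3]
gripper_width: 0.088
gripper_force: 0.0
```

```bash
python3 - <<'E'
from h import *
import pickle
c=cap('wrist');s=cap('scene');t=cap('top');pickle.dump(c,open('w2.pkl','wb'));print(c['origin'],get_state()['tcp_pos'])
print([(d['location'],d['p']) for d in optics.look_for('wrist','full_bottle')][:2])
print(wproj(c,[.545,-.02,.182]))
W=cv2.resize(c['img'][40:240,150:350,::-1],(600,600),interpolation=cv2.INTER_CUBIC)
S=cv2.resize(s['img'][80:180,140:240,::-1],(200,200));T=cv2.resize(t['img'][150:270,300:400,::-1],(200,240))
col=np.zeros((600,200,3),np.uint8);col[:200]=S;col[200:440]=T
cv2.imwrite('pics/w2.png',np.hstack([W,col]))
E
```

```text
[ 0.56204877 -0.00518909  0.46337549] [ 0.48286995 -0.02389489  0.30529195]
[([0.5782, -0.012, 0.1495], 0.59)]
(np.float64(268.28931625292495), np.float64(125.10012216211113))
```

View pics/w2.png

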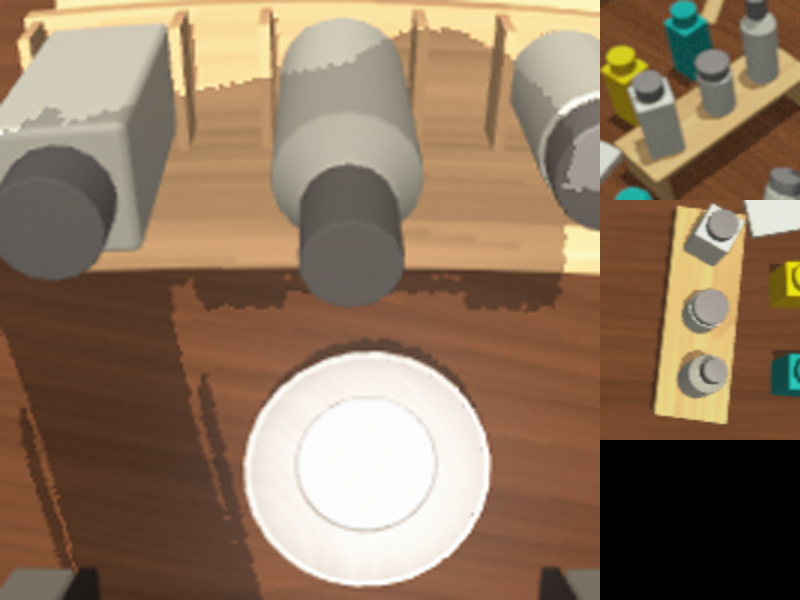

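```bash
python3 - <<'E'
from h import *
import pickle
np.set_printoptions(precision=4,suppress=True)
c=pickle.load(open('w2.pkl','rb'));s,t=pickle.load(open('c0.pkl','rb'))
p=(267.3,127.5);o=np.array(c['origin'])
print(wonz(c,*p,.182))
for cc,q in((s,(273,160.5)),(t,(250,191.25))):
    d=[wray(c,*p),ray(cc,*q)];d=[x/np.linalg.norm(x) for x in d];g=np.array(cc['origin'])
    k=np.linalg.lstsq(np.stack([d[0],-d[1]],1),g-o,rcond=None)[0];print('tri',o+k[0]*d[0],g+k[1]*d[1])
P=lambda x,y:(150+x/3,40+y/3)
a,b=wonz(c,*P(20,272),.07),wonz(c,*P(560,270),.07);print('board edge yaw',np.degrees(np.arctan2(*(a-b)[[1,0]]))-90,a,b)
# predicted axis
yaw=np.radians(10.5);ax=np.array([-.5*np.cos(yaw),-.5*np.sin(yaw),.866]);top=wonz(c,*p,.182)
for h in(0,60,105,122):
    u=np.array(wproj(c,top-ax*(160-h)));print(h,(u-[150,40])*3,top-ax*(160-h)/1000 if 0 else '', (np.array(wproj(c,top-ax*(160-h)*1e-3))-[150,40])*3)
E
```

```text
[ 0.5426 -0.0195  0.182 ]
tri [ 0.5423 -0.0197  0.1779] [ 0.5424 -0.0198  0.1779]
tri [ 0.5431 -0.0191  0.1899] [ 0.5436 -0.021   0.19  ]
board edge yaw 10.650038618669583 [0.5058 0.1227 0.07  ] [ 0.5511 -0.1178  0.07  ]
0 [ 320.3438 -272.6876]  [341.9103  70.6967]
60 [ 320.3812 -272.1558]  [344.8967 125.3176]
105 [ 320.4626 -270.9989]  [347.6741 178.09  ]
122 [ 320.5431 -269.853 ]  [348.8719 201.4869]
```

Call:
{"method": "send_rows", "body": {
  "moves": [
    {"slide": [0.45, 0.065, 0], "turn": 0, "gripper": 0.75},
    {"slide": [0.45, 0.065, 0], "turn": 0, "gripper": 0.75},
    {"slide": [0.45, 0.065, 0.2], "turn": 0, "gripper": 0.75},
    {"slide": [0.45, 0.065, 0.4], "turn": 0, "gripper": 0.75},
    {"slide": [0.45, 0.065, 0.4], "turn": 0, "gripper": 0.75}
  ]
}}

```text
time_s: 11.75
tcp_pos: [0.5479, -0.0228, 0.2394]
eef_rot: [-179.9, 0.6, 10.3]
contact_force: [-0.8, -0.2, -1.1]
gripper_width: 0.0667
gripper_force: 0.0
```

Call:
{"method": "send_rows", "body": {
  "moves": [
    {"slide": [0, 0, 0.1], "turn": 0, "gripper": 0.75},
    {"slide": [0, 0, 0.2], "turn": 0, "gripper": 0.75},
    {"slide": [0, 0, 0.2], "turn": 0, "gripper": 0.75},
    {"slide": [0, 0, 0.2], "turn": 0, "gripper": 0.75},
    {"slide": [0, 0, 0.2], "turn": 0, "gripper": 0.75}
  ]
}}

```text
time_s: 12.17
tcp_pos: [0.5517, -0.0216, 0.2173]
eef_rot: [180.0, -0.1, 10.5]
contact_force: [0.3, -1.0, 0.2]
gripper_width: 0.0657
gripper_force: 0.0
```

```bash
python3 - <<'E'
from h import *
np.set_printoptions(precision=4,suppress=True)
c=cap('wrist');st=get_state();print(st['tcp_pos'],st['eef_rot'])
print(wproj(c,[.543,-.0196,.183]))
W=cv2.resize(c['img'][60:360,106:406,::-1],(600,600),interpolation=cv2.INTER_CUBIC)
cv2.imwrite('pics/w3.png',W)
E
```

```text
[ 0.5518 -0.0214  0.2173] [179.9844  -0.126   10.4956]
(np.float64(251.7653572514681), np.float64(231.97652323582258))
```

View pics/w3.png

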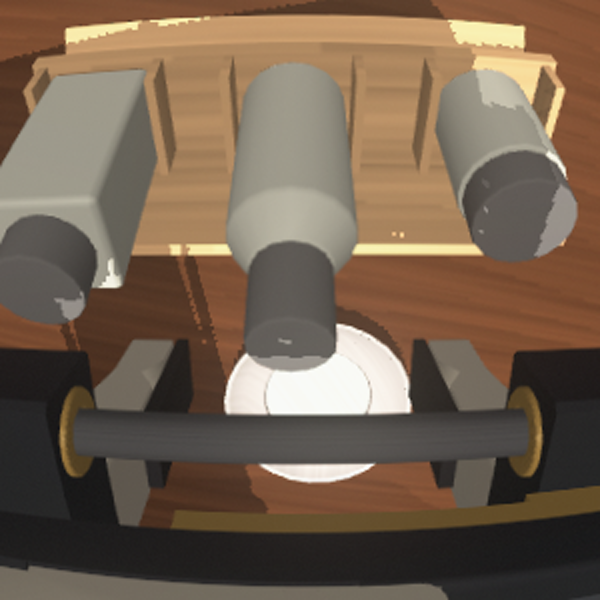

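Call:
{"method": "send_rows", "body": {
  "moves": [
    {"slide": [0, -0.022, 0.1], "turn": 0, "gripper": 0.75},
    {"slide": [0, -0.022, 0.2], "turn": 0, "gripper": 0.75},
    {"slide": [0, -0.022, 0.33], "turn": 0, "gripper": 0.75},
    {"slide": [0, -0.022, 0.44], "turn": 0, "gripper": 0.75},
    {"slide": [0, -0.022, 0.44], "turn": 0, "gripper": 0.75}
  ]
}}

```text
time_s: 12.63
tcp_pos: [0.5491, -0.0181, 0.1476]
eef_rot: [-180.0, 0.2, 10.5]
contact_force: [-2.2, 0.3, -0.5]
gripper_width: 0.0658
gripper_force: 0.0
```

Call:
{"method": "send_rows", "body": {
  "moves": [
    {"slide": [0, 0, 0], "turn": 0, "gripper": 0},
    {"slide": [0, 0, 0], "turn": 0, "gripper": 0},
    {"slide": [0, 0, 0], "turn": 0, "gripper": 0},
    {"slide": [0, 0, 0], "turn": 0, "gripper": 0},
    {"slide": [0, 0, 0], "turn": 0, "gripper": 0}
  ],
  "newtons": 20
}}

```text
time_s: 13.05
tcp_pos: [0.5509, -0.0177, 0.1504]
eef_rot: [-180.0, -0.1, 10.5]
contact_force: [-1.0, 0.5, -0.8]
gripper_width: 0.0381
gripper_force: 0.0
```

Call:
{"method": "send_rows", "body": {
  "moves": [
    {"slide": [0, 0, 0], "turn": 0, "gripper": 0},
    {"slide": [0, 0, 0], "turn": 0, "gripper": 0},
    {"slide": [0, 0, 0], "turn": 0, "gripper": 0},
    {"slide": [0, 0, 0], "turn": 0, "gripper": 0},
    {"slide": [0, 0, 0], "turn": 0, "gripper": 0}
  ]
}}

```text
time_s: 13.47
tcp_pos: [0.5508, -0.0178, 0.1501]
eef_rot: [180.0, -0.0, 10.5]
contact_force: [-1.9, 0.7, 5.4]
gripper_width: 0.0338
gripper_force: 20.0
```

Call:
{"method": "send_rows", "body": {
  "moves": [
    {"slide": [-0.02, 0, -0.05], "turn": 0, "gripper": 0},
    {"slide": [-0.05, 0, -0.1], "turn": 0, "gripper": 0},
    {"slide": [-0.08, 0, -0.17], "turn": 0, "gripper": 0},
    {"slide": [-0.12, 0, -0.25], "turn": 0, "gripper": 0},
    {"slide": [-0.12, 0, -0.3], "turn": 0, "gripper": 0}
  ]
}}

```text
time_s: 13.88
tcp_pos: [0.5313, -0.0215, 0.1961]
eef_rot: [-180.0, 0.0, 10.5]
contact_force: [-0.3, -0.5, -4.1]
gripper_width: 0.0336
gripper_force: 20.0
```

Call:
{"method": "send_rows", "body": {
  "moves": [
    {"slide": [0, 0, -0.1], "turn": 0, "gripper": 0},
    {"slide": [0, 0, -0.2], "turn": 0, "gripper": 0},
    {"slide": [0, 0, -0.35], "turn": 0, "gripper": 0},
    {"slide": [0, 0, -0.5], "turn": 0, "gripper": 0},
    {"slide": [0, 0, -0.6], "turn": 0, "gripper": 0}
  ]
}}

```text
time_s: 14.3
tcp_pos: [0.5328, -0.0213, 0.2874]
eef_rot: [180.0, -0.1, 10.5]
contact_force: [0.8, 0.4, -4.4]
gripper_width: 0.0338
gripper_force: 20.0
```

Call:
{"method": "send_rows", "body": {
  "moves": [
    {"slide": [0, 0, -0.1], "turn": 0, "gripper": 0},
    {"slide": [0, 0, -0.2], "turn": 0, "gripper": 0},
    {"slide": [0, 0, -0.35], "turn": 0, "gripper": 0},
    {"slide": [0, 0, -0.45], "turn": 0, "gripper": 0},
    {"slide": [0, 0, -0.5], "turn": 0, "gripper": 0}
  ]
}}

```text
time_s: 14.72
tcp_pos: [0.5329, -0.0213, 0.3624]
eef_rot: [180.0, -0.2, 10.5]
contact_force: [0.7, -0.8, -3.9]
gripper_width: 0.0336
gripper_force: 20.0
```

```bash
python3 - <<'E'
from h import *
c=cap('scene');st=get_state();print(st['tcp_pos'],st['contact_force'],st['gripper_width'])
w=cap('wrist')
A=cv2.resize(c['img'][60:260,160:360,::-1],(400,400),interpolation=cv2.INTER_CUBIC)
B=cv2.resize(w['img'][60:360,106:406,::-1],(400,400),interpolation=cv2.INTER_CUBIC)
cv2.imwrite('pics/l1.png',np.hstack([A,B]))
E
```

```text
[ 0.53317703 -0.02125153  0.36274008] [ 1.06488326 -0.6951232  -1.88553768] 0.033421224714015214
```

View pics/l1.png

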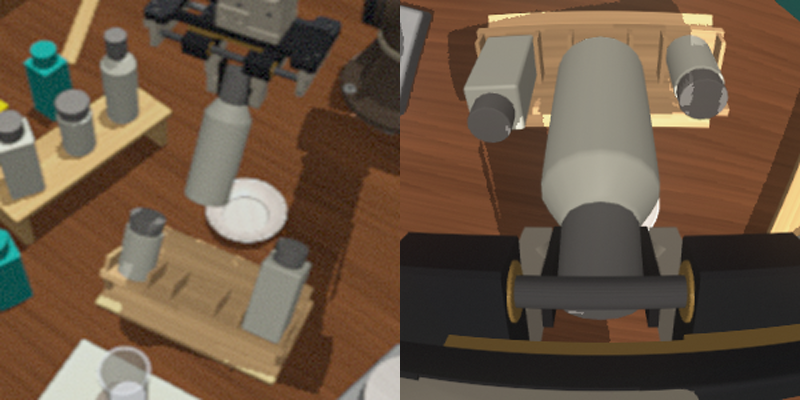

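```bash
python3 - <<'E'
from h import *
np.set_printoptions(precision=4,suppress=True)
st=get_state();print('moment',st['moment'],st['contact_force'])
ims=[]
for n,cx,cy in(('scene',369,262),('top',141,183)):
    c=cap(n);x0,y0=cx-45,cy-45
    im=cv2.resize(c['img'][y0:y0+90,x0:x0+90],(720,720),interpolation=cv2.INTER_CUBIC)
    hsv=cv2.cvtColor(im,cv2.COLOR_RGB2HSV)
    m=((hsv[...,1]<40)&(hsv[...,2]>185)).astype(np.uint8)*255
    m=cv2.morphologyEx(m,cv2.MORPH_OPEN,np.ones((35,35),np.uint8))
    k=max(cv2.findContours(m,0,2)[0],key=cv2.contourArea);k=cv2.convexHull(k)
    e=cv2.fitEllipse(k);u,v=x0+(e[0][0]+.5)/8-.5,y0+(e[0][1]+.5)/8-.5
    R=[]
    for a in np.linspace(0,2*np.pi,40,endpoint=False):
        pt=cv2.ellipse2Poly(tuple(int(q) for q in e[0]),tuple(int(q/2) for q in e[1]),int(e[2]),0,360,9)
    W=np.array([onz(c,x0+q[0]/8,y0+q[1]/8,.075)[:2] for q in pt[:-1]]);ctr=(W.max(0)+W.min(0))/2
    print(n,(u,v),e[1],'centre',ctr,W.max(0)-W.min(0))
    cv2.ellipse(im,e,(255,0,0),2);ims.append(cv2.resize(im,(400,400)))
    print([(d['location'],d['p']) for d in optics.look_for(n,'pan_top')][:1])
cv2.imwrite('pics/pan.png',np.hstack(ims)[:,:,::-1])
E
```

```text
moment [-0.0384  0.0986  0.046 ] [-0.1166  0.0895 -4.0906]
scene (368.9951629638672, 261.3493194580078) (370.90838623046875, 445.0973815917969) centre [0.5872 0.3237] [0.1349 0.1328]
[([0.5877, 0.326, 0.0753], 0.58)]Traceback (most recent call last):
  File "<stdin>", line 11, in <module>
ValueError: max() iterable argument is empty
```

Call:
{"method": "send_rows", "body": {
  "moves": [
    {"slide": [0.02, -0.07, 0], "turn": 0, "gripper": 0},
    {"slide": [0.07, -0.2, 0], "turn": 0, "gripper": 0},
    {"slide": [0.13, -0.37, 0], "turn": 0, "gripper": 0},
    {"slide": [0.19, -0.55, 0], "turn": 0, "gripper": 0},
    {"slide": [0.25, -0.73, 0], "turn": 0, "gripper": 0}
  ]
}}

```text
time_s: 15.38
tcp_pos: [0.5493, 0.0948, 0.3584]
eef_rot: [180.0, 0.1, 10.5]
contact_force: [0.0, 0.5, -3.2]
gripper_width: 0.0338
gripper_force: 20.0
```

Call:
{"method": "send_rows", "body": {
  "moves": [
    {"slide": [0.06, -0.17, 0], "turn": 0, "gripper": 0},
    {"slide": [0.12, -0.34, 0], "turn": 0, "gripper": 0},
    {"slide": [0.17, -0.5, 0], "turn": 0, "gripper": 0},
    {"slide": [0.21, -0.62, 0], "turn": 0, "gripper": 0},
    {"slide": [0.25, -0.73, 0], "turn": 0, "gripper": 0}
  ]
}}

```text
time_s: 15.8
tcp_pos: [0.5663, 0.2097, 0.3583]
eef_rot: [180.0, 0.1, 10.6]
contact_force: [0.8, -0.0, -3.9]
gripper_width: 0.0338
gripper_force: 20.0
```

Call:
{"method": "send_rows", "body": {
  "moves": [
    {"slide": [0.06, -0.17, 0], "turn": 0, "gripper": 0},
    {"slide": [0.13, -0.37, 0], "turn": 0, "gripper": 0},
    {"slide": [0.2, -0.55, 0], "turn": 0, "gripper": 0},
    {"slide": [0.24, -0.68, 0], "turn": 0, "gripper": 0},
    {"slide": [0.26, -0.73, 0], "turn": 0, "gripper": 0}
  ]
}}

```text
time_s: 16.22
tcp_pos: [0.5849, 0.3256, 0.3577]
eef_rot: [180.0, 0.1, 10.6]
contact_force: [0.1, -0.3, -5.5]
gripper_width: 0.0339
gripper_force: 20.0
```

Call:
{"method": "send_rows", "body": {
  "moves": [
    {"slide": [0, 0, 0.08], "turn": 0, "gripper": 0},
    {"slide": [0, 0, 0.2], "turn": 0, "gripper": 0},
    {"slide": [0, 0, 0.35], "turn": 0, "gripper": 0},
    {"slide": [0, 0, 0.5], "turn": 0, "gripper": 0},
    {"slide": [0, 0, 0.6], "turn": 0, "gripper": 0}
  ]
}}

```text
time_s: 16.63
tcp_pos: [0.5841, 0.3219, 0.2667]
eef_rot: [179.9, 0.2, 10.5]
contact_force: [-0.1, -0.4, -5.3]
gripper_width: 0.0339
gripper_force: 20.0
```

Call:
{"method": "send_rows", "body": {
  "moves": [
    {"slide": [0, 0, 0.1], "turn": 0, "gripper": 0},
    {"slide": [0, 0, 0.2], "turn": 0, "gripper": 0},
    {"slide": [0, 0, 0.28], "turn": 0, "gripper": 0},
    {"slide": [0, 0, 0.3], "turn": 0, "gripper": 0},
    {"slide": [0, 0, 0.3], "turn": 0, "gripper": 0}
  ]
}}

```text
time_s: 17.05
tcp_pos: [0.5846, 0.3221, 0.2233]
eef_rot: [179.9, 0.1, 10.5]
contact_force: [0.2, 0.2, -3.6]
gripper_width: 0.034
gripper_force: 20.0
```

```bash
cat > tilt.py <<'E'
import sys
from h import *
np.set_printoptions(precision=4,suppress=True)
c=cap('scene');st=get_state();print(st['tcp_pos'],st['contact_force'],st['moment'],st['gripper_width'])
im=c['img'][205:305,320:420,::-1]
tcp=st['tcp_pos']
for k in(0,15,30):
    y=np.radians(10.5);a=np.radians(k);ax=np.array([-np.sin(a)*np.cos(y),-np.sin(a)*np.sin(y),np.cos(a)])
    g=tcp+[0,0,.019];print(k,[(proj(c,g-ax*d)-[320,205])*6 for d in(.038,.115)])
cv2.imwrite(sys.argv[1],cv2.resize(im,(600,600),interpolation=cv2.INTER_CUBIC))
E
python3 tilt.py pics/p1.png
```

```text
[0.5852 0.3225 0.2245] [ 0.616   0.5441 -4.1858] [-0.0732  0.078  -0.0092] 0.03336439705723988
0 [array([383.733 , 188.7796]), array([328.7649, 275.868 ])]
15 [array([377.2124, 208.0121]), array([309.0801, 332.3992])]
30 [array([373.0421, 223.0753]), array([295.1502, 379.4135])]
```

View pics/p1.png

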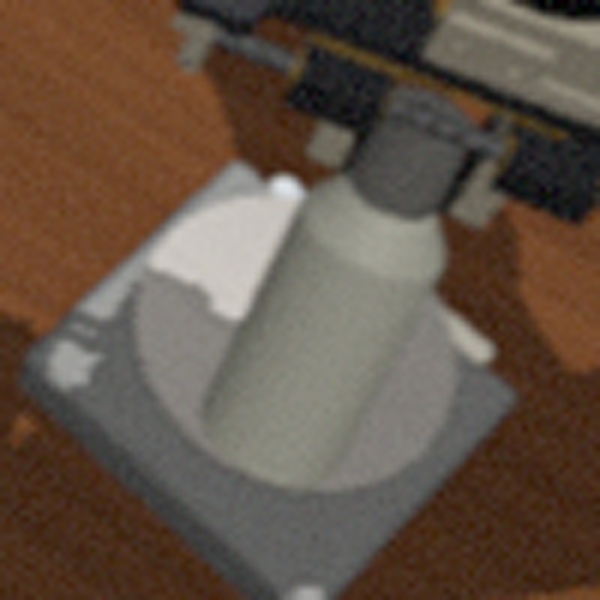

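Call:
{"method": "send_rows", "body": {
  "moves": [
    {"slide": [0, 0, 0.03], "turn": 0, "gripper": 0},
    {"slide": [0, 0, 0.06], "turn": 0, "gripper": 0},
    {"slide": [0, 0, 0.09], "turn": 0, "gripper": 0},
    {"slide": [0, 0, 0.09], "turn": 0, "gripper": 0},
    {"slide": [0, 0, 0.09], "turn": 0, "gripper": 0}
  ],
  "newtons": 13
}}

```text
time_s: 17.52
tcp_pos: [0.5848, 0.3225, 0.2107]
eef_rot: [180.0, 0.0, 10.5]
contact_force: [-0.3, -1.2, -4.5]
gripper_width: 0.0339
gripper_force: 13.0
```

```bash
cat > t2.py <<'E'
from h import *
np.set_printoptions(precision=4,suppress=True)
M=[];
for i in range(3):
    c=cap('scene');st=get_state();M.append(np.r_[st['contact_force'],st['moment']])
print(st['tcp_pos'],np.mean(M,0),st['gripper_width'])
print([(d['location'],d['p']) for d in optics.look_for('scene','full_bottle')][:2])
# compare rendered silhouettes: bottle-ness = G-R channel difference (bottle greenish, pan pinkish)
im=cv2.GaussianBlur(c['img'],(3,3),0).astype(float);g=st['tcp_pos']+[0,0,.019];y=np.radians(10.5)
gr=(im[...,1]-im[...,0]>-1.5)&(im.mean(2)>90)
R=[]
for k in range(-10,41,5):
    a=np.radians(k);ax=np.array([-np.sin(a)*np.cos(y),-np.sin(a)*np.sin(y),np.cos(a)])
    e=np.cross(ax,[0,1,0]);e/=np.linalg.norm(e);f=np.cross(ax,e)
    P=np.array([proj(c,g-ax*d+.028*(np.cos(q)*e+np.sin(q)*f)) for d in(.038,.143) for q in np.linspace(0,6.28,24)],np.float32)
    m=np.zeros(gr.shape,np.uint8);cv2.fillConvexPoly(m,cv2.convexHull(P).astype(np.int32),1)
    w=np.zeros_like(m);w[225:330,330:400]=1
    R.append((k,round(float((gr&(m>0)).sum()/((gr&(w>0))|(m>0)).sum()),3)))
print(R)
E
python3 t2.py
```

```text
[0.5851 0.3228 0.2113] [ 0.5971  0.0265 -3.7764 -0.0616  0.1289  0.0252] 0.0336818963010172
[([0.6333, 0.3309, 0.1867], 0.86), ([0.4411, -0.3017, 0.1634], 0.38)]
[(-10, 0.154), (-5, 0.193), (0, 0.236), (5, 0.272), (10, 0.323), (15, 0.367), (20, 0.41), (25, 0.455), (30, 0.49), (35, 0.519), (40, 0.54)]
```

Call:
{"method": "send_rows", "body": {
  "moves": [
    {"slide": [0, 0, 0], "turn": 0, "gripper": 0},
    {"slide": [0, 0, 0], "turn": 0, "gripper": 0},
    {"slide": [0, 0, 0], "turn": 0, "gripper": 0},
    {"slide": [0, 0, 0], "turn": 0, "gripper": 0},
    {"slide": [0, 0, 0], "turn": 0, "gripper": 0}
  ],
  "newtons": 9
}}

```text
time_s: 18.13
tcp_pos: [0.5849, 0.3227, 0.211]
eef_rot: [-180.0, 0.0, 10.5]
contact_force: [0.6, 0.2, -3.1]
gripper_width: 0.0339
gripper_force: 9.0
```

```bash
python3 t2.py
```

```text
[0.585  0.3227 0.211 ] [-0.383  -0.1443 -4.0648 -0.0578  0.059  -0.0243] 0.03408622564586539
[([0.6176, 0.3285, 0.1832], 0.69)]
[(-10, 0.187), (-5, 0.229), (0, 0.28), (5, 0.321), (10, 0.378), (15, 0.404), (20, 0.394), (25, 0.388), (30, 0.389), (35, 0.405), (40, 0.421)]
```

Call:
{"method": "send_rows", "body": {
  "moves": [
    {"slide": [0, 0, 0], "turn": 0, "gripper": 0},
    {"slide": [0, 0, 0], "turn": 0, "gripper": 0},
    {"slide": [0, 0, 0], "turn": 0, "gripper": 0},
    {"slide": [0, 0, 0], "turn": 0, "gripper": 0},
    {"slide": [0, 0, 0], "turn": 0, "gripper": 0}
  ],
  "newtons": 7
}}

```text
time_s: 18.75
tcp_pos: [0.5849, 0.3227, 0.211]
eef_rot: [-180.0, 0.0, 10.5]
contact_force: [0.6, 0.5, -4.4]
gripper_width: 0.0338
gripper_force: 7.0
```

```bash
python3 t2.py
```

```text
[0.585  0.3227 0.211 ] [ 0.0009  0.5904 -4.3362 -0.0591  0.052   0.0015] 0.03390273433161621
[([0.6168, 0.3296, 0.1853], 0.84)]
[(-10, 0.191), (-5, 0.235), (0, 0.289), (5, 0.335), (10, 0.394), (15, 0.416), (20, 0.404), (25, 0.398), (30, 0.398), (35, 0.416), (40, 0.43)]
```

Call:
{"method": "send_rows", "body": {
  "moves": [
    {"slide": [0, 0, 0.01], "turn": 0, "gripper": 0},
    {"slide": [0, 0, 0.02], "turn": 0, "gripper": 0},
    {"slide": [0, 0, 0.03], "turn": 0, "gripper": 0},
    {"slide": [0, 0, 0.03], "turn": 0, "gripper": 0},
    {"slide": [0, 0, 0.03], "turn": 0, "gripper": 0}
  ],
  "newtons": 5.5
}}

```text
time_s: 19.37
tcp_pos: [0.5849, 0.3226, 0.2062]
eef_rot: [180.0, 0.0, 10.5]
contact_force: [0.2, -0.2, -4.0]
gripper_width: 0.0339
gripper_force: 5.5
```

```bash
python3 t2.py
```

```text
[0.585  0.3227 0.2065] [-0.1493  0.11   -3.9352 -0.0312  0.0203  0.0129] 0.033511429291461635
[([0.6102, 0.3266, 0.1817], 0.82)]
[(-10, 0.195), (-5, 0.244), (0, 0.295), (5, 0.35), (10, 0.375), (15, 0.367), (20, 0.358), (25, 0.355), (30, 0.362), (35, 0.383), (40, 0.393)]
```

Call:
{"method": "send_rows", "body": {
  "moves": [
    {"slide": [0, 0, 0], "turn": 0, "gripper": 0},
    {"slide": [0, 0, 0], "turn": 0, "gripper": 0},
    {"slide": [0, 0, 0], "turn": 0, "gripper": 0},
    {"slide": [0, 0, 0], "turn": 0, "gripper": 0},
    {"slide": [0, 0, 0], "turn": 0, "gripper": 0}
  ],
  "newtons": 4.7
}}

```text
time_s: 19.98
tcp_pos: [0.585, 0.3227, 0.2065]
eef_rot: [-180.0, 0.0, 10.5]
contact_force: [0.8, 0.7, -4.6]
gripper_width: 0.0337
gripper_force: 4.7
```

```bash
python3 t2.py
```

```text
[0.5849 0.3227 0.2065] [-0.1182  0.212  -4.1711 -0.0422  0.0057 -0.0029] 0.03411586646921958
[([0.6103, 0.3254, 0.181], 0.89)]
[(-10, 0.202), (-5, 0.252), (0, 0.302), (5, 0.354), (10, 0.374), (15, 0.367), (20, 0.357), (25, 0.352), (30, 0.356), (35, 0.378), (40, 0.389)]
```

Call:
{"method": "send_rows", "body": {
  "moves": [
    {"slide": [-0.03, 0, 0], "turn": 0, "gripper": 0},
    {"slide": [-0.07, 0, 0], "turn": 0, "gripper": 0},
    {"slide": [-0.11, 0, 0], "turn": 0, "gripper": 0},
    {"slide": [-0.14, 0, 0], "turn": 0, "gripper": 0},
    {"slide": [-0.14, 0, 0], "turn": 0, "gripper": 0}
  ],
  "newtons": 5
}}

```text
time_s: 20.6
tcp_pos: [0.5632, 0.3187, 0.2068]
eef_rot: [-180.0, 0.0, 10.5]
contact_force: [-0.4, 0.3, -4.8]
gripper_width: 0.0341
gripper_force: 5.0
```

Call:
{"method": "send_rows", "body": {
  "moves": [
    {"slide": [0, 0, 0.01], "turn": 0, "gripper": 0},
    {"slide": [0, 0, 0.02], "turn": 0, "gripper": 0},
    {"slide": [0, 0, 0.03], "turn": 0, "gripper": 0},
    {"slide": [0, 0, 0.03], "turn": 0, "gripper": 0},
    {"slide": [0, 0, 0.03], "turn": 0, "gripper": 0}
  ]
}}

```text
time_s: 21.02
tcp_pos: [0.5645, 0.3189, 0.2019]
eef_rot: [180.0, -0.0, 10.5]
contact_force: [0.0, -0.1, -3.6]
gripper_width: 0.0338
gripper_force: 5.0
```

```bash
python3 t2.py
```

```text
[0.5645 0.319  0.202 ] [ 0.2648  0.2888 -3.0878  0.1506  0.0432 -0.005 ] 0.03389573328059181
[([0.5889, 0.322, 0.1733], 0.59)]
[(-10, 0.212), (-5, 0.26), (0, 0.31), (5, 0.352), (10, 0.346), (15, 0.337), (20, 0.329), (25, 0.319), (30, 0.307), (35, 0.293), (40, 0.278)]
```

Call:
{"method": "send_rows", "body": {
  "moves": [
    {"slide": [0, 0, 0.01], "turn": 0, "gripper": 0},
    {"slide": [0, 0, 0.02], "turn": 0, "gripper": 0},
    {"slide": [0.02, 0, 0.03], "turn": 0, "gripper": 0},
    {"slide": [0.04, 0, 0.03], "turn": 0, "gripper": 0},
    {"slide": [0.05, 0, 0.03], "turn": 0, "gripper": 0}
  ]
}}

```text
time_s: 21.63
tcp_pos: [0.5722, 0.3203, 0.1975]
eef_rot: [180.0, -0.0, 10.5]
contact_force: [-0.3, 0.3, -1.8]
gripper_width: 0.0336
gripper_force: 5.0
```

```bash
python3 t2.py
```

```text
[0.572  0.3203 0.1974] [-0.0173  0.3652 -1.5996  0.0637 -0.075  -0.0045] 0.033598004270936926
[]
[(-10, 0.225), (-5, 0.273), (0, 0.329), (5, 0.348), (10, 0.336), (15, 0.327), (20, 0.319), (25, 0.311), (30, 0.299), (35, 0.286), (40, 0.287)]
```

Call:
{"method": "send_rows", "body": {
  "moves": [
    {"slide": [0.015, 0, 0.005], "turn": 0, "gripper": 0},
    {"slide": [0.03, 0, 0.01], "turn": 0, "gripper": 0},
    {"slide": [0.045, 0, 0.015], "turn": 0, "gripper": 0},
    {"slide": [0.06, 0, 0.02], "turn": 0, "gripper": 0},
    {"slide": [0.06, 0, 0.02], "turn": 0, "gripper": 0}
  ]
}}

```text
time_s: 22.25
tcp_pos: [0.5808, 0.3219, 0.1942]
eef_rot: [180.0, 0.0, 10.5]
contact_force: [-0.7, -0.3, -0.3]
gripper_width: 0.0338
gripper_force: 5.0
```

```bash
sed -i 's/range(-10,41,5)/range(-10,21,2)/' t2.py; python3 t2.py
```

```text
[0.5805 0.3218 0.1945] [-1.4985  0.0247 -0.1387  0.0012  0.3245  0.018 ] 0.033773953766646644
[([0.5963, 0.3213, 0.1703], 0.89)]
[(-10, 0.219), (-8, 0.245), (-6, 0.266), (-4, 0.287), (-2, 0.31), (0, 0.317), (2, 0.314), (4, 0.311), (6, 0.305), (8, 0.299), (10, 0.295), (12, 0.292), (14, 0.289), (16, 0.285), (18, 0.281), (20, 0.279)]
```

Call:
{"method": "send_rows", "body": {
  "moves": [
    {"slide": [-0.005, 0, 0], "turn": 0, "gripper": 0},
    {"slide": [-0.005, 0, 0], "turn": 0, "gripper": 0.7},
    {"slide": [-0.005, 0, 0], "turn": 0, "gripper": 0.7},
    {"slide": [-0.005, 0, 0], "turn": 0, "gripper": 0.7},
    {"slide": [-0.005, 0, 0], "turn": 0, "gripper": 0.7}
  ]
}}

```text
time_s: 22.87
tcp_pos: [0.5799, 0.3217, 0.1946]
eef_rot: [-180.0, -0.0, 10.5]
contact_force: [-0.8, -0.3, -0.7]
gripper_width: 0.0548
gripper_force: 0.0
```

Call:
{"method": "send_rows", "body": {
  "moves": [
    {"slide": [0, 0, 0], "turn": 0, "gripper": 0.7},
    {"slide": [0, 0, -0.1], "turn": 0, "gripper": 0.7},
    {"slide": [0, 0, -0.3], "turn": 0, "gripper": 0.7},
    {"slide": [0, 0, -0.5], "turn": 0, "gripper": 0.7},
    {"slide": [0, 0, -0.7], "turn": 0, "gripper": 0.7}
  ]
}}

```text
time_s: 23.28
tcp_pos: [0.5797, 0.3215, 0.3006]
eef_rot: [180.0, 0.0, 10.5]
contact_force: [0.8, 0.9, -0.6]
gripper_width: 0.0614
gripper_force: 0.0
```

Call:
{"method": "send_rows", "body": {
  "moves": [
    {"slide": [-0.2, 0, 0], "turn": 0, "gripper": 0.7},
    {"slide": [-0.4, 0, 0], "turn": 0, "gripper": 0.7},
    {"slide": [-0.6, 0, 0], "turn": 0, "gripper": 0.7},
    {"slide": [-0.6, 0, 0], "turn": 0, "gripper": 0.7},
    {"slide": [-0.6, 0, 0], "turn": 0, "gripper": 0.7}
  ]
}}

```text
time_s: 23.7
tcp_pos: [0.4903, 0.3052, 0.3007]
eef_rot: [-179.9, -0.1, 10.6]
contact_force: [0.1, 0.6, 0.7]
gripper_width: 0.0613
gripper_force: 0.0
```

```bash
python3 - <<'E'
from h import *
import pickle
w=cap('wrist');s=cap('scene');t=cap('top');pickle.dump((w,s,t),open('end.pkl','wb'))
print(get_state()['tcp_pos'])
W=cv2.resize(w['img'][30:180,180:340,::-1],(480,450),interpolation=cv2.INTER_CUBIC)
S=cv2.resize(s['img'][200:310,320:420,::-1],(300,330),interpolation=cv2.INTER_CUBIC)
R=cv2.resize(s['img'][80:170,140:250,::-1],(300,245))
col=np.zeros((600,300,3),np.uint8);col[:330]=S;col[330:575]=R
L=np.zeros((600,480,3),np.uint8);L[:450]=W
cv2.imwrite('pics/end.png',np.hstack([L,col]))
E
```

```text
[0.49178483 0.30553971 0.29946829]
```

View pics/end.png

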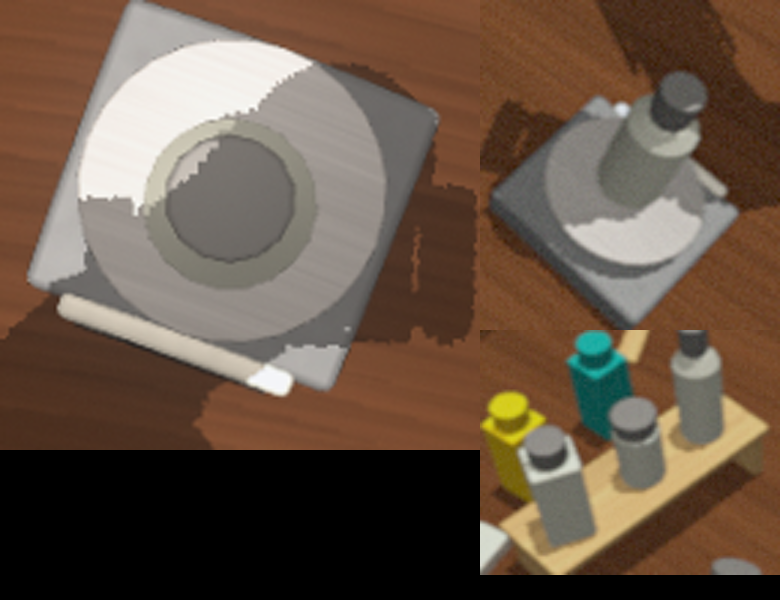

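```bash
python3 - <<'E'
from h import *
import pickle
w,s,t=pickle.load(open('end.pkl','rb'))
P=lambda x,y:(180+x/3,30+y/3)
print('pan',wonz(w,*P(232,191),.064),[wonz(w,*P(*q),.064)[:2] for q in((78,191),(386,191),(232,40),(232,342))])
print('cap',wonz(w,*P(230,199.5),.224),'shoulder(105)',wonz(w,*P(230,203),.064+.105),'clock',get_state()['time_s'])
E
```

```text
pan [0.58328073 0.32174479 0.064     ] [array([0.57209613, 0.38839185]), array([0.5970511 , 0.25551392]), array([0.65016983, 0.33424601]), array([0.51725745, 0.30937095])]
cap [0.5749462  0.32118429 0.224     ] shoulder(105) [0.57536369 0.3212234  0.169     ] clock 23.85
```

Call:
{"method": "send_rows", "body": {
  "moves": [
    {"slide": [0.2, 0, 0], "turn": 0, "gripper": 0.7},
    {"slide": [0.4, 0, 0], "turn": 0, "gripper": 0.7},
    {"slide": [0.55, 0, 0], "turn": 0, "gripper": 0.7},
    {"slide": [0.56, 0, 0], "turn": 0, "gripper": 0.7},
    {"slide": [0.56, 0, 0], "turn": 0, "gripper": 0.7}
  ]
}}

```text
time_s: 24.27
tcp_pos: [0.5755, 0.3204, 0.2972]
eef_rot: [179.9, 0.1, 10.4]
contact_force: [-0.9, 0.1, -0.4]
gripper_width: 0.0613
gripper_force: 0.0
```

Call:
{"method": "send_rows", "body": {
  "moves": [
    {"slide": [0, 0, 0.15], "turn": 0, "gripper": 0.7},
    {"slide": [0, 0, 0.35], "turn": 0, "gripper": 0.7},
    {"slide": [0, 0, 0.55], "turn": 0, "gripper": 0.7},
    {"slide": [0, 0, 0.68], "turn": 0, "gripper": 0.7},
    {"slide": [0, 0, 0.7], "turn": 0, "gripper": 0.7}
  ]
}}

```text
time_s: 24.68
tcp_pos: [0.5716, 0.3191, 0.1899]
eef_rot: [179.8, 0.4, 10.5]
contact_force: [-0.6, 0.7, -0.5]
gripper_width: 0.0613
gripper_force: 0.0
```

Call:
{"method": "send_rows", "body": {
  "moves": [
    {"slide": [0, 0, 0], "turn": 0, "gripper": 0},
    {"slide": [0, 0, 0], "turn": 0, "gripper": 0},
    {"slide": [0, 0, 0], "turn": 0, "gripper": 0},
    {"slide": [0, 0, 0], "turn": 0, "gripper": 0},
    {"slide": [0, 0, 0], "turn": 0, "gripper": 0}
  ],
  "newtons": 20
}}

```text
time_s: 25.1
tcp_pos: [0.5743, 0.321, 0.1959]
eef_rot: [-179.9, -0.1, 10.5]
contact_force: [0.9, -0.9, 0.4]
gripper_width: 0.0337
gripper_force: 16.2
```

Call:
{"method": "send_rows", "body": {
  "moves": [
    {"slide": [0, 0, 0], "turn": 0, "gripper": 0},
    {"slide": [0, 0, 0], "turn": 0, "gripper": 0},
    {"slide": [0, 0, 0], "turn": 0, "gripper": 0},
    {"slide": [0, 0, 0], "turn": 0, "gripper": 0},
    {"slide": [0, 0, 0], "turn": 0, "gripper": 0}
  ]
}}

```text
time_s: 25.52
tcp_pos: [0.5741, 0.3208, 0.1946]
eef_rot: [-180.0, -0.0, 10.5]
contact_force: [0.3, 1.0, 1.1]
gripper_width: 0.0336
gripper_force: 20.0
```

Call:
{"method": "send_rows", "body": {
  "moves": [
    {"slide": [0, 0, -0.03], "turn": 0, "gripper": 0},
    {"slide": [0, 0, -0.06], "turn": 0, "gripper": 0},
    {"slide": [0, 0, -0.09], "turn": 0, "gripper": 0},
    {"slide": [0, 0, -0.12], "turn": 0, "gripper": 0},
    {"slide": [0, 0, -0.12], "turn": 0, "gripper": 0}
  ]
}}

```text
time_s: 25.93
tcp_pos: [0.5739, 0.3206, 0.2132]
eef_rot: [-180.0, -0.0, 10.5]
contact_force: [-0.2, -0.4, -4.0]
gripper_width: 0.0337
gripper_force: 20.0
```

Call:
{"method": "send_rows", "body": {
  "moves": [
    {"slide": [0.015, 0, 0], "turn": 0, "gripper": 0},
    {"slide": [0.03, 0, 0], "turn": 0, "gripper": 0},
    {"slide": [0.045, 0, 0], "turn": 0, "gripper": 0},
    {"slide": [0.06, 0, 0], "turn": 0, "gripper": 0},
    {"slide": [0.06, 0, 0], "turn": 0, "gripper": 0}
  ]
}}

```text
time_s: 26.35
tcp_pos: [0.5831, 0.3222, 0.212]
eef_rot: [180.0, 0.0, 10.5]
contact_force: [-0.4, -0.3, -3.4]
gripper_width: 0.0337
gripper_force: 20.0
```

Call:
{"method": "send_rows", "body": {
  "moves": [
    {"slide": [0, 0, 0.02], "turn": 0, "gripper": 0},
    {"slide": [0, 0, 0.035], "turn": 0, "gripper": 0},
    {"slide": [0, 0, 0.05], "turn": 0, "gripper": 0},
    {"slide": [0, 0, 0.06], "turn": 0, "gripper": 0},
    {"slide": [0, 0, 0.07], "turn": 0, "gripper": 0}
  ]
}}

```text
time_s: 26.77
tcp_pos: [0.5827, 0.3222, 0.2018]
eef_rot: [180.0, 0.0, 10.5]
contact_force: [-0.9, -0.6, -2.1]
gripper_width: 0.0336
gripper_force: 20.0
```

Call:
{"method": "send_rows", "body": {
  "moves": [
    {"slide": [0, 0, 0.01], "turn": 0, "gripper": 0},
    {"slide": [0, 0, 0.02], "turn": 0, "gripper": 0},
    {"slide": [0, 0, 0.03], "turn": 0, "gripper": 0},
    {"slide": [0, 0, 0.04], "turn": 0, "gripper": 0},
    {"slide": [0, 0, 0.045], "turn": 0, "gripper": 0}
  ]
}}

```text
time_s: 27.18
tcp_pos: [0.5828, 0.3223, 0.1954]
eef_rot: [-180.0, -0.0, 10.5]
contact_force: [-0.6, -0.7, -0.0]
gripper_width: 0.0342
gripper_force: 20.0
```

Call:
{"method": "send_rows", "body": {
  "moves": [
    {"slide": [0, 0, 0], "turn": 0, "gripper": 0},
    {"slide": [0, 0, 0], "turn": 0, "gripper": 0},
    {"slide": [0, 0, 0], "turn": 0, "gripper": 0},
    {"slide": [0, 0, 0], "turn": 0, "gripper": 0},
    {"slide": [0, 0, 0], "turn": 0, "gripper": 0}
  ]
}}

```text
time_s: 27.6
tcp_pos: [0.5828, 0.3223, 0.1953]
eef_rot: [-180.0, -0.0, 10.5]
contact_force: [-0.9, -1.3, -0.2]
gripper_width: 0.0335
gripper_force: 20.0
```

Weight is carried by the pan; release and retreat.

Call:
{"method": "send_rows", "body": {
  "moves": [
    {"slide": [0, 0, 0], "turn": 0, "gripper": 0.7},
    {"slide": [0, 0, 0], "turn": 0, "gripper": 0.7},
    {"slide": [0, 0, 0], "turn": 0, "gripper": 0.7},
    {"slide": [0, 0, 0], "turn": 0, "gripper": 0.7},
    {"slide": [0, 0, 0], "turn": 0, "gripper": 0.7}
  ]
}}

```text
time_s: 28.02
tcp_pos: [0.5829, 0.3224, 0.1953]
eef_rot: [-180.0, -0.0, 10.5]
contact_force: [-0.1, 1.0, 0.3]
gripper_width: 0.0592
gripper_force: 0.0
```

Call:
{"method": "send_rows", "body": {
  "moves": [
    {"slide": [0, 0, 0], "turn": 0, "gripper": 0.7},
    {"slide": [0, 0, -0.1], "turn": 0, "gripper": 0.7},
    {"slide": [0, 0, -0.3], "turn": 0, "gripper": 0.7},
    {"slide": [0, 0, -0.5], "turn": 0, "gripper": 0.7},
    {"slide": [0, 0, -0.7], "turn": 0, "gripper": 0.7}
  ]
}}

```text
time_s: 28.43
tcp_pos: [0.5826, 0.322, 0.3013]
eef_rot: [180.0, 0.0, 10.5]
contact_force: [1.1, 0.6, 0.3]
gripper_width: 0.0612
gripper_force: 0.0
```

Call:
{"method": "send_rows", "body": {
  "moves": [
    {"slide": [-0.2, 0, 0], "turn": 0, "gripper": 0.7},
    {"slide": [-0.4, 0, 0], "turn": 0, "gripper": 0.7},
    {"slide": [-0.6, 0, 0], "turn": 0, "gripper": 0.7},
    {"slide": [-0.6, 0, 0], "turn": 0, "gripper": 0.7},
    {"slide": [-0.6, 0, 0], "turn": 0, "gripper": 0.7}
  ]
}}

```text
time_s: 28.85
tcp_pos: [0.4933, 0.3058, 0.3014]
eef_rot: [-179.9, -0.1, 10.6]
contact_force: [-0.1, -0.1, 0.3]
gripper_width: 0.0614
gripper_force: 0.0
```

```bash
python3 - <<'E'
from h import *
import pickle
np.set_printoptions(precision=4,suppress=True)
w=cap('wrist')
# cap disc and pan by comparison with prior frame: find dark cap circle
u,v=wproj(w,[.583,.322,.224]);x0,y0=int(u)-32,int(v)-32
g=cv2.resize(cv2.cvtColor(w['img'],cv2.COLOR_RGB2GRAY)[y0:y0+64,x0:x0+64],(512,512),interpolation=cv2.INTER_CUBIC)
c=cv2.HoughCircles(cv2.GaussianBlur(g,(0,0),4),cv2.HOUGH_GRADIENT,1,40,param1=60,param2=20,minRadius=120,maxRadius=220)
for q in c[0][:3]:print(q,wonz(w,x0+q[0]/8,y0+q[1]/8,.224),[ wonz(w,x0+q[0]/8,y0+q[1]/8,.169)])
for n in('wrist','scene'):
    if n=='scene':cap('scene')
    print(n,[(d['location'],d['p']) for d in optics.look_for(n,'full_bottle')][:2],[(d['location'],d['p']) for d in optics.look_for(n,'empty_bottle')][:2])
print(get_state()['tcp_pos'])
E
```

```text
Traceback (most recent call last):
TypeError: 'NoneType' object is not subscriptable
```

```bash
python3 - <<'E'
from h import *
np.set_printoptions(precision=4,suppress=True)
w=cap('wrist');u,v=wproj(w,[.583,.322,.224])
h=cv2.cvtColor(cv2.resize(w['img'],None,fx=4,fy=4,interpolation=cv2.INTER_CUBIC),cv2.COLOR_RGB2GRAY)
m=cv2.inRange(h,70,118)
m=cv2.morphologyEx(m,cv2.MORPH_OPEN,np.ones((15,15),np.uint8))
n,l,st,ce=cv2.connectedComponentsWithStats(m)
for i in range(1,n):
    if np.hypot(ce[i][0]/4-u,ce[i][1]/4-v)<15:print(st[i],ce[i]/4,wonz(w,*((ce[i]+.5)/4-.5),.224))
print('pred',u,v,h[int(4*v),int(4*u)])
for n in('wrist','scene'):
    if n=='scene':cap('scene')
    print(n,[(d['location'],d['p']) for d in optics.look_for(n,'full_bottle')][:2],[(d['location'],d['p']) for d in optics.look_for(n,'empty_bottle')][:2])
E
```

```text
[  947   281   169   172 19989] [259.4314  93.1538] [0.5819 0.3206 0.224 ]
pred 257.5883372156805 91.10212329547507 114
wrist [([0.5814, 0.3256, 0.2248], 0.82), ([0.5699, 0.1049, 0.1335], 0.27)] []
scene [([0.5955, 0.3264, 0.1758], 0.73)] [([0.4425, -0.3042, 0.1655], 0.93)]
```

The full bottle is upright and within about 2 mm of the pan's centre. The empty one stands on the riser, so I'm handing in.

```bash
python3 -c "
from plant import order;print(order.close_job())"
```

```text
the job is handed in; nothing more can be done
None
```

I stood the empty bottle upright on the riser's free place, then set the full bottle upright on the scale pan, within about 2 mm of its centre by camera. I handed the job in at about 29 s of the 64 s; the result was not shown.

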